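# Cover the topping dishes at the crepe stall

### The job

Close up the topping station: put each of the four steel lids on the white dish of its own shape and size, lying flat, centred and square to the dish so that the mouth is fully covered, and let go. Leave the dishes standing where they are, and likewise the jar of spread and the syrup bottle that stand among them.

Things in the scene. Friction and masses are not known exactly. Their poses are not given: they have to be found in the camera images.
- small_round_handle (a point): The small round lid: a loose flat steel disc 78 mm across, 6 mm thick, lying on the table with, in its middle, an upright black round knob 22 mm in diameter that rises 42 mm above the plate (total height 48 mm). The point is the centre of the handle, 27 mm above the lid's underside; z is up out of the lid. Grip the handle a few mm above this point so that the fingertips stay clear of the plate. 0.06 to 0.21 kg.
- small_round_mouth (a point): The small round topping dish: an open, empty white ceramic round pot, outside 62 mm across, 60 mm high, walls 4 mm, standing loose on the table, 0.25 to 0.65 kg. The point is the centre of its mouth, at the height of the rim; z up. The lid of the same shape lies flat on the rim and overhangs it by 8 mm all round; with the lid on, the handle's centre is 27 mm above this point.
- large_round_handle (a point): The large round lid: a loose flat steel disc 110 mm across, 6 mm thick, lying on the table with, in its middle, an upright black round knob 22 mm in diameter that rises 42 mm above the plate (total height 48 mm). The point is the centre of the handle, 27 mm above the lid's underside; z is up out of the lid. Grip the handle a few mm above this point so that the fingertips stay clear of the plate. 0.06 to 0.21 kg.
- large_round_mouth (a point): The large round topping dish: an open, empty white ceramic round pot, outside 94 mm across, 55 mm high, walls 4 mm, standing loose on the table, 0.25 to 0.65 kg. The point is the centre of its mouth, at the height of the rim; z up. The lid of the same shape lies flat on the rim and overhangs it by 8 mm all round; with the lid on, the handle's centre is 27 mm above this point.
- square_handle (a point): The square lid: a loose flat steel square plate 78 x 78 mm, 6 mm thick, lying on the table with, in its middle, a black upright bar handle 14 mm thick (lid's y) and 50 mm long (lid's x) that rises 42 mm above the plate (total height 48 mm). The point is the centre of the handle, 27 mm above the lid's underside; z is up out of the lid. Grip the handle a few mm above this point so that the fingertips stay clear of the plate. 0.06 to 0.21 kg.
- square_mouth (a point): The square topping dish: an open, empty white ceramic square dish, outside 62 x 62 mm, 55 mm high, walls 4 mm, standing loose on the table, 0.25 to 0.65 kg. The point is the centre of its mouth, at the height of the rim; z up. The lid of the same shape lies flat on the rim and overhangs it by 8 mm all round; with the lid on, the handle's centre is 27 mm above this point. The lid may sit in any of the four quarter turns.
- oblong_handle (a point): The oblong lid: a loose flat steel rectangular plate 120 mm (its x) x 80 mm (its y), 6 mm thick, lying on the table with, in its middle, a black upright bar handle 14 mm thick (lid's y) and 50 mm long (lid's x) that rises 42 mm above the plate (total height 48 mm). The point is the centre of the handle, 27 mm above the lid's underside; z is up out of the lid. Grip the handle a few mm above this point so that the fingertips stay clear of the plate. 0.06 to 0.21 kg.
- oblong_mouth (a point): The oblong topping dish: an open, empty white ceramic oblong dish, outside 104 mm (its x) x 64 mm (its y), 50 mm high, walls 4 mm, standing loose on the table, 0.25 to 0.65 kg. The point is the centre of its mouth, at the height of the rim; z up. The lid of the same shape lies flat on the rim and overhangs it by 8 mm all round; with the lid on, the handle's centre is 27 mm above this point. The lid's long side goes along the dish's long side, either way round.
- jar: Bystander: brown jar of spread with a white cap, 72 mm across, 100 mm high, loose. Origin at the centre of its underside, z up. To be left standing.
- syrup: Bystander: amber syrup bottle, 54 mm across, 155 mm high, loose. Origin at the centre of its underside, z up. To be left standing.
Things that resemble listed ones, but are neither listed nor needed, are in the scene too. Leave any yellow look-alike of the part that bears oblong_handle alone.

How it is judged (in metres and radians):
At the end, for the whole second after the job is handed in: Each lid rests flat on the rim of its own dish (level to 0.06 rad, centres within 12 mm, handle centre 22-32 mm above the rim); oblong and square lids in line with their dish within 0.17 rad; every dish upright, within 40 mm of its start; lids at rest (horizontal distance between small_round_handle and small_round_mouth below 0.012 m and z of small_round_handle in the frame of small_round_mouth between 0.022 and 0.032 m and angle between each of small_round_handle, small_round_mouth, large_round_handle, large_round_mouth, square_handle, square_mouth, oblong_handle, oblong_mouth's own z axis and vertical below 0.06 rad and distance of each of small_round_mouth, large_round_mouth, square_mouth, oblong_mouth from where it was at the start of the episode below 0.04 m and linear speed of each of lid_small_round, lid_large_round, lid_square, lid_oblong below 0.02 m/s and horizontal distance between large_round_handle and large_round_mouth below 0.012 m and z of large_round_handle in the frame of large_round_mouth between 0.022 and 0.032 m and horizontal distance between square_handle and square_mouth below 0.012 m and z of square_handle in the frame of square_mouth between 0.022 and 0.032 m and (angle between the x axis of square_handle and the x axis of square_mouth, either way round below 0.17 rad or angle between the x axis of square_handle and the y axis of square_mouth, either way round below 0.17 rad) and horizontal distance between oblong_handle and oblong_mouth below 0.012 m and z of oblong_handle in the frame of oblong_mouth between 0.022 and 0.032 m and angle between the x axis of oblong_handle and the x axis of oblong_mouth, either way round below 0.17 rad); the robot touches nothing.
It fails at once if the jar of spread is shifted by more than 40 mm or knocked over (distance of jar from where it was at the start of the episode above 0.04 m or angle between jar's own z axis and vertical above 0.35 rad).
It fails at once if the syrup bottle is shifted by more than 40 mm or knocked over (distance of syrup from where it was at the start of the episode above 0.04 m or angle between syrup's own z axis and vertical above 0.35 rad).
It also fails if it takes over 131 s, if anything falls off the work surface, if the arm or the gripper's body presses on something with over 40 N, if the wrist force passes 120 N, or if a joint passes its speed limit or range.

### The arm

A 6-joint arm with a two-finger parallel gripper is mounted at the origin on the work surface. World frame = base frame: x ahead of the robot, y to its left, z up, the work surface at z = 0. Lengths are in mm, angles in rad, forces in N, time in s.
With the tool pointing down it reaches from about 275 to 825 mm from the base axis. Payload 5.2 kg.
Tool frame: the origin (TCP) lies at the very end of the fingers, on their centre line; the grasp point (between the pads) lies 19 mm behind it; z points along the fingers, y is the direction in which the jaws open and shut (so a half turn about z gives the same grasp; the last joint's range is limited). The gripper opens to 93 mm and grips with 3 to 60 N. Pads are 15 mm wide; open, the fingers measure 128 mm over their backs; the gripper's body (75 mm by 188 mm) begins 65 mm behind the grasp point.
Start: joints at [1.04, 0.259, 1.535, -0, 1.348, -0.203], TCP at [177.057, 520.726, 218.653] pointing down, gripper open.
Joint ranges: [-3.14, 3.14], [-0.91, 2.08], [0.19, 2.58], [-1.22, 4.36], [0.22, 2.71], [-3.12, 3.12]. Speed limits (rad/s): [2.57, 2.57, 3.14, 3.14, 3.14, 3.14].

### API

Orientations are given as [roll, pitch, yaw] about the fixed x, y, z axes, in that order (R = Rz(yaw) Ry(pitch) Rx(roll)).
In Python, from bench import robot gives the robot as it stands. The module is installed in compiled form; this text tells all that it offers. Calls block until the motion is done:
- robot.move_ptp(position, orientation): joint-space move of the TCP to a pose.
- robot.move_linear(position, ori=None, speed=150, f_stop=None): straight line of the TCP; ori=None keeps the orientation; speed is the mean speed in mm/s. With f_stop (N) it stops when the force on the tool has changed by that much, and returns True; else False.
- robot.move_j(angles): joint-space move.
- robot.move_gripper(opening): opening from 0.0 (shut) to 1.0 (fully open); the grip force is fixed at half the most; returns when the fingers have stopped.
- robot.sleep(seconds).
- robot.inverse_kinematics(position, orientation): joint angles nearest the present ones, or None.
- robot.get_image(name): name is "scene" or "top" or "wrist"; returns a dict with "img" (480x640x3 uint8, blue, green, red), "fovy" (degrees; the focal length in pixels is half the picture's height over the tangent of half this angle, whatever the lens; pixels are square), "cx", "cy" (the principal point, pixels), "eye" and "orientation" of the camera in the world. Camera axes: x right, y down, z forward; pixel columns grow to the right and rows downward; lengths in mm; the calibration is good to about 2 mm. A picture is of the moment at which its call begins. There is no depth.
A pose or a line that the arm cannot do raises robot.MotionError and nothing moves.
- robot.hand_in(): hands the job in, once; it reports no verdict.
Readings, each from a call of its own:
- robot.current_t(): time.
- robot.current_qpos(): joint angles.
- robot.current_joint_vel(): joint speeds.
- robot.current_joint_efforts(): joint torques, N m.
- robot.current_tcp_pos(): TCP position.
- robot.current_eef_rot(): TCP orientation.
- robot.current_contact_force(): force on the tool from outside, world axes, zero at the start.
- robot.current_ft_torque(): the same for the moment, N m.
- robot.current_gripper_width(): opening from 0.0 (shut) to 1.0 (fully open).
Only numpy, scipy, OpenCV 4.12 (cv2) and the standard library are available. Lean on these libraries where they do the work, as an engineer would, in place of code of your own. Each camera call takes 0.05 s, during which the arm holds its last target.

## Working session

There is one attempt and no reset: what is moved stays moved. The work goes in short steps, each a Python script; the robot and the scene stay as the last script left them, time stands still between calls to the robot, and variables do not carry over. Pictures are saved under pics/ and viewed, and the job is handed in when it is done.

```bash
mkdir -p pics; ls; cat > h.py <<'E'
import numpy as np, cv2
from bench import robot
from scipy.spatial.transform import Rotation as R
def snap(name,fn):
    d=robot.get_image(name); cv2.imwrite('pics/'+fn+'.png',d['img']); 
    np.save('pics/'+fn+'.npy',np.array([d['fovy'],d['cx'],d['cy'],*d['eye'],*d['orientation']],float)); return d
def cam(fn):
    a=np.load('pics/'+fn+'.npy'); return a
def pix2w(fn,u,v,z):
    a=cam(fn); f=240/np.tan(np.radians(a[0]/2)); M=R.from_euler('xyz',a[6:9]).as_matrix()
    r=M@np.array([(u-a[1])/f,(v-a[2])/f,1]); return a[3:6]+r*(z-a[5])/r[2]
def w2pix(fn,P):
    a=cam(fn); f=240/np.tan(np.radians(a[0]/2)); M=R.from_euler('xyz',a[6:9]).as_matrix()
    p=(np.atleast_2d(P)-a[3:6])@M; return np.c_[a[1]+f*p[:,0]/p[:,2],a[2]+f*p[:,1]/p[:,2]]
E
python3 - <<'E'
from h import *
for n in ['scene','top','wrist']:
    d=snap(n,n+'0'); print(n,np.round(cam(n+'0'),3))
print(robot.current_t(),robot.current_eef_rot(),robot.current_gripper_width())
E
```

```text
pics
scene [ 5.085600e+01  3.170150e+02  2.341610e+02  1.129236e+03 -7.179250e+02
  8.462080e+02 -2.249000e+00 -5.000000e-03  7.710000e-01]
top [ 5.240000e+01  3.181980e+02  2.376820e+02  3.253500e+02  8.440000e-01
  1.386091e+03 -3.029000e+00  9.000000e-03 -1.598000e+00]
wrist [6.60100e+01 3.25314e+02 2.34989e+02 1.06538e+02 5.44594e+02 3.85141e+02
 2.87300e+00 2.00000e-03 1.24200e+00]
0.15 [-3.14027400e+00 -2.69431672e-04  2.81374067e+00] 0.9984024815607021
```

View pics/top0.png

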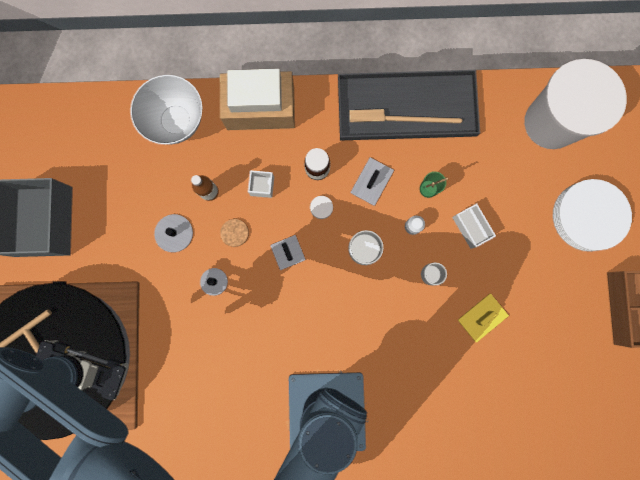

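View pics/scene0.png

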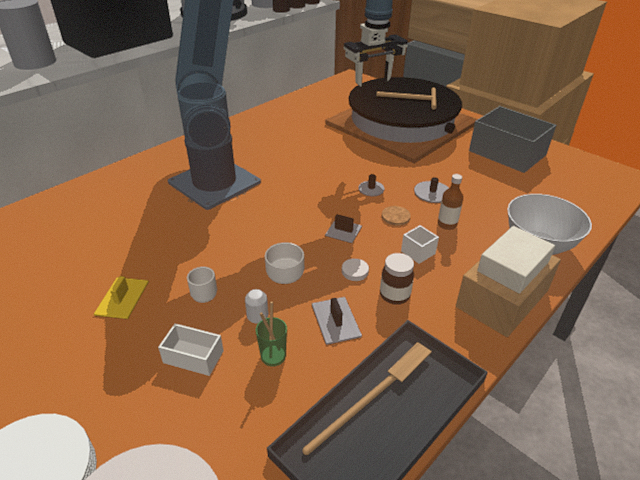

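The top view shows the lids: small round at (213,281), large round at (174,232), square at (288,252) and oblong at (372,181). The yellow look-alike is at (484,318).
The dishes are: small round at (434,273), large round at (366,247), square at (261,183) and oblong at (474,226).
The white disc at (321,207) and the shaker at (415,225) could pass for a small dish or lid. The cork at (234,232) could pass for a lid.

```bash
python3 - <<'E'
import cv2
i=cv2.imread('pics/top0.png')
a=i[150:310,145:345]; b=i[150:310,310:510]
cv2.imwrite('pics/ca.png',cv2.resize(a,None,fx=4,fy=3.75*16/15,interpolation=cv2.INTER_CUBIC)[:600]); cv2.imwrite('pics/cb.png',cv2.resize(b[:150],None,fx=4,fy=4,interpolation=cv2.INTER_CUBIC))
E
```

```text
(no output)
```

View pics/ca.png

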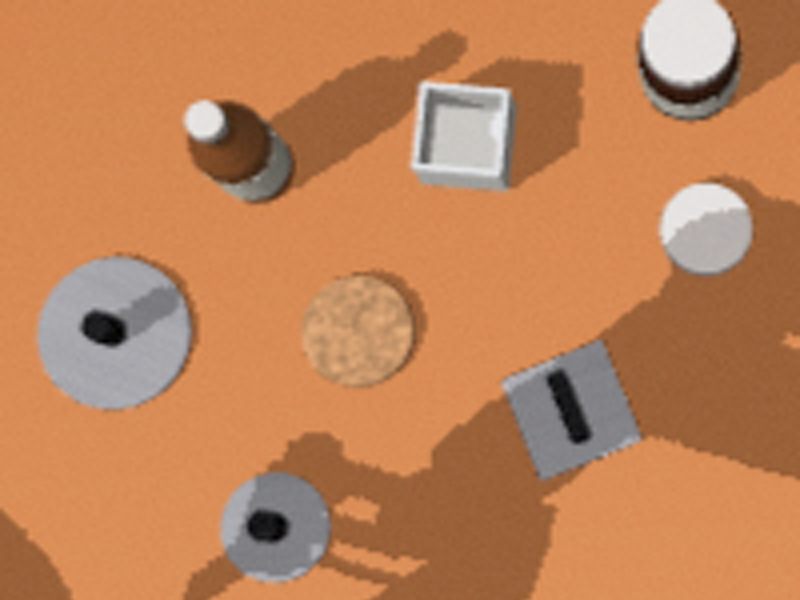

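View pics/cb.png

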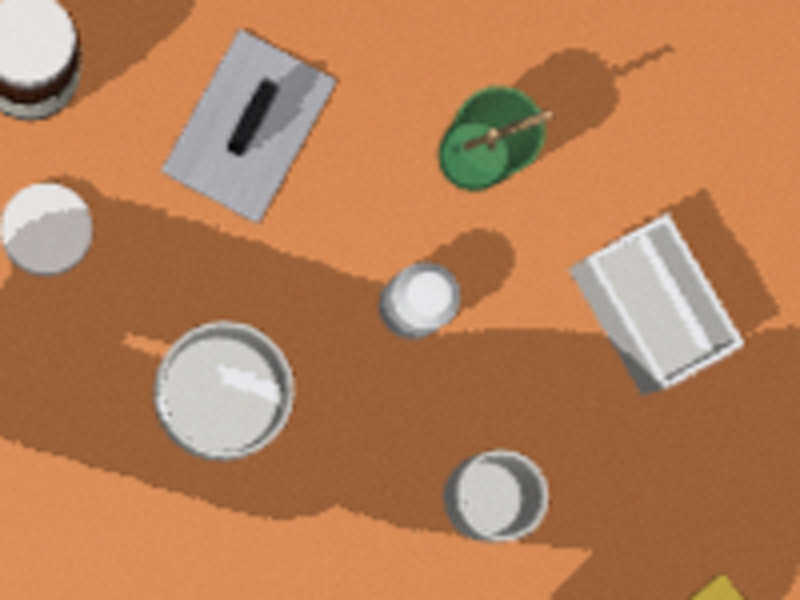

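```bash
cat > est.py <<'E'
from h import *
def c(u,v,off): return ((u+.5)/4-.5+off, (v+.5)/4-.5+150)
def P(u,v,off,z,fn='top0'): return pix2w(fn,*c(u,v,off),z)
if __name__=='__main__':
    A,B=145,310
    print('LR lid',P(115,332,A,6)); print('SR lid',P(276,527,A,6))
    def quad(n,pts,off,z):
        w=np.array([P(*p,off,z) for p in pts]); d=np.roll(w,-1,0)-w
        print(n,w.mean(0),'sides',np.linalg.norm(d,axis=1),'ang',np.arctan2(d[:,1],d[:,0]))
    quad('SQ lid',[(503,383),(602,341),(640,437),(543,478)],A,6)
    quad('OB lid',[(241,29),(338,79),(262,222),(163,170)],B,6)
    quad('SQ dish',[(424,82),(512,88),(505,180),(413,172)],A,55)
    quad('OB dish',[(583,262),(668,215),(742,344),(665,388)],B,50)
    print('LR dish',P(225,389,B,55)); print('SR dish',P(498,494,B,60))
    print('yel',pix2w('top0',484,318,6),'jar',P(690,50,A,100),'syrup',P(206,121,A,155),'green',P(515,135,B,60),'shaker',P(424,296,B,60),'cork',P(358,330,A,5))
E
python3 est.py
```

```text
LR lid [507.91120994 423.05297434   6.        ]
SR lid [365.8095122 308.2611696   6.       ]
SQ lid [443.03324215  97.47560115   6.        ] sides [76.43083578 73.7744604  74.41831827 73.51413969] ang [-1.19489962 -2.79000897  1.94348355  0.37888114]
OB lid [ 642.01852941 -151.16028284    6.        ] sides [ 78.88582847 118.77489887  80.20557422 118.56905717] ang [-2.08973065  2.62112533  1.04917876 -0.5315985 ]
SQ dish [635.9854288  165.61773993  55.        ] sides [61.72859387 65.39433736 64.30858036 64.26289329] ang [-1.67016011  3.05009897  1.45335809 -0.13134458]
OB dish [ 498.95552418 -425.74268542   50.        ] sides [ 68.18184578 101.73831804  61.79982357 102.45623391] ang [-1.09579579 -2.68417172  2.05599874  0.5198817 ]
LR dish [ 446.91899966 -120.56480253   55.        ]
SR dish [ 369.87985768 -301.93837675   60.        ]
yel [ 243.13073098 -446.14485481    6.        ] jar [676.26698214   6.19500652 100.        ] syrup [623.75829362 319.4140893  155.        ] green [ 616.93705156 -327.06793672   60.        ] shaker [ 506.51953038 -258.71008933   60.        ] cork [504.48568308 249.31265357   5.        ]
```

```bash
cat > ov.py <<'E'
from h import *
OBJ={ # kind, x,y,z plate/rim outer, half sizes, yaw
'LRl':('c',508,423,6,55),'SRl':('c',366,308.3,6,39),
'SQl':('r',443,97.5,6,39,39,.365),'OBl':('r',642,-151.2,6,60,40,-.53),
'LRd':('c',447,-120.5,55,47),'SRd':('c',370,-302,60,31),
'SQd':('r',636,165.6,55,31,31,-.11),'OBd':('r',499,-425.7,50,52,32,.48)}
def outline(o,z=None):
    z=o[3] if z is None else z
    if o[0]=='c':
        t=np.linspace(0,2*np.pi,60); q=np.c_[np.cos(t),np.sin(t)]*o[4]
    else:
        q=np.array([[1,1],[-1,1],[-1,-1],[1,-1],[1,1]])*[o[4],o[5]]; c,s=np.cos(o[6]),np.sin(o[6]); q=q@np.array([[c,s],[-s,c]])
    return np.c_[q+[o[1],o[2]],np.full(len(q),z)]
def overlay(fn,OBJ,out,boxes,k=6):
    im=cv2.imread(f'pics/{fn}.png'); tiles=[]
    big=cv2.resize(im,None,fx=k,fy=k,interpolation=cv2.INTER_CUBIC)
    for n,o in OBJ.items():
        p=((w2pix(fn,outline(o))+.5)*k-.5)
        cv2.polylines(big,[np.round(p*8).astype(np.int32)],False,(0,0,255) if n[-1]=='l' else (255,0,255),1,cv2.LINE_AA,3)
        if n[-1]=='d':
            p=((w2pix(fn,outline(o,0))+.5)*k-.5); cv2.polylines(big,[np.round(p*8).astype(np.int32)],False,(0,255,0),1,cv2.LINE_AA,3)
    for n,o in OBJ.items():
        c=w2pix(fn,[o[1],o[2],o[3]])[0]; x=int(np.clip(c[0]*k-100,0,640*k-200)); y=int(np.clip(c[1]*k-150,0,480*k-300))
        h=boxes
        x=int(np.clip(c[0]*k-h,0,640*k-2*h));y=int(np.clip(c[1]*k-h,0,480*k-2*h))
        t=big[y:y+2*h,x:x+2*h]; t=cv2.resize(t,(200,200),interpolation=cv2.INTER_AREA) if 2*h!=200 else t
        t=cv2.resize(t,(200,200)); cv2.putText(t,n,(3,14),0,.5,(0,0,0),1); tiles.append(t)
    cv2.imwrite(f'pics/{out}.png',np.vstack([np.hstack(tiles[:4]),np.hstack(tiles[4:])]))
if __name__=='__main__':
    overlay('top0',OBJ,'ovt',100,4); overlay('scene0',OBJ,'ovs',100,3)
E
python3 ov.py
```

```text
(no output)
```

View pics/ovt.png

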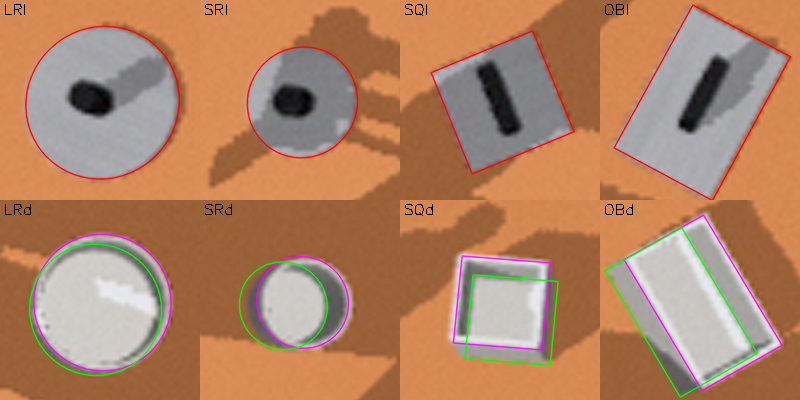

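View pics/ovs.png

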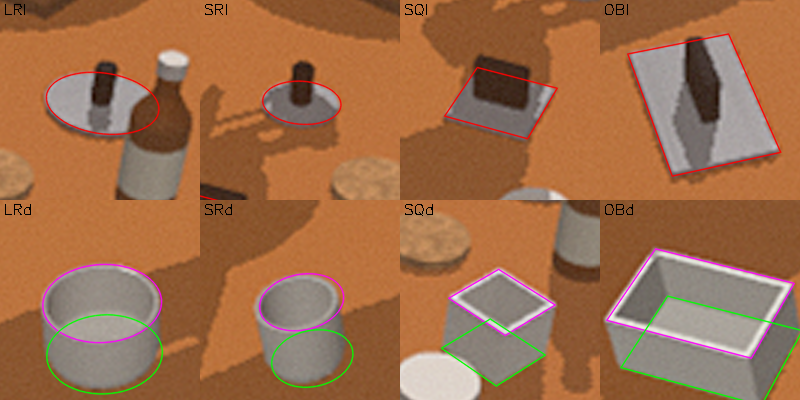

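The overlays match the lids and rims in both cameras to about 1–2 px. Next I take closer wrist views from two high vantage points.

```bash
python3 - <<'E'
from h import *
for n,p in (('A',[420,270,400]),('B',[440,-280,400])):
    robot.move_ptp(p,[np.pi,0,np.pi]); robot.sleep(.3)
    snap('wrist','w'+n); print(robot.current_t(),robot.current_tcp_pos(),np.round(cam('w'+n),3))
snap('top','top1')
from ov import *
print({n:np.round(w2pix('wA' if o[2]>50 else 'wB',[o[1],o[2],o[3]])[0]) for n,o in OBJ.items()})
E
```

```text
1.9583 [419.73782434 270.40782569 399.78750274] [ 66.01  325.314 234.989 345.414 270.745 566.949   2.873   0.      1.571]
4.2917 [ 440.21186396 -279.63604104  400.03584868] [  66.01   325.314  234.989  365.916 -279.264  567.266    2.872    0.
    1.571]
{'LRl': array([422., 240.]), 'SRl': array([351., 148.]), 'SQl': array([212., 199.]), 'OBl': array([402., 305.]), 'LRd': array([439., 193.]), 'SRd': array([308., 136.]), 'SQd': array([257., 328.]), 'OBd': array([224., 229.])}
```

View pics/wA.png

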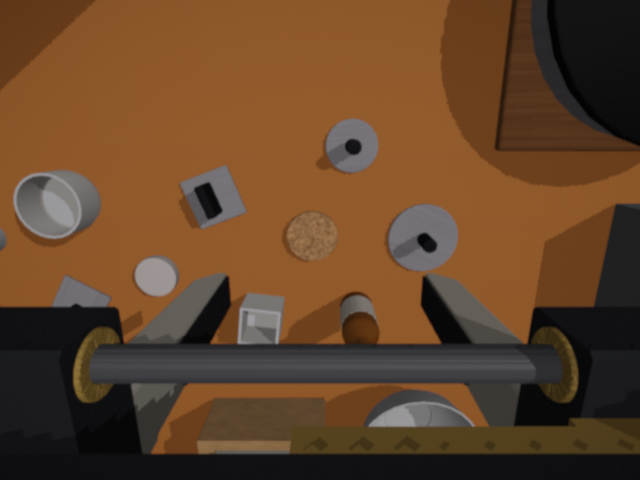

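View pics/wB.png

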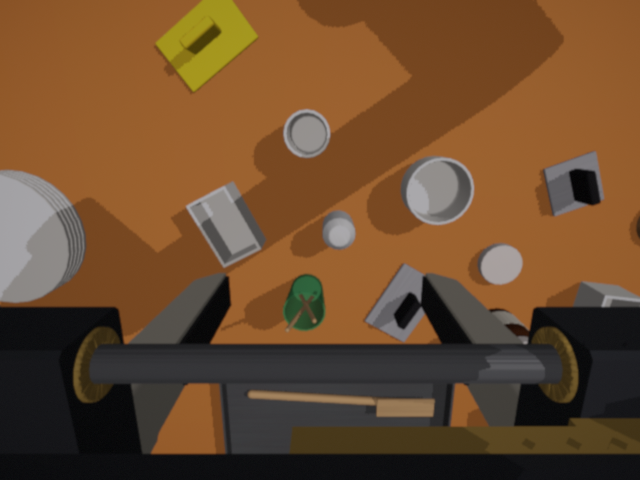

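```bash
python3 - <<'E'
from ov import *
w={}
overlay('wA',{n:OBJ[n] for n in ['LRl','SRl','SQl','SQd','SRl','SRl','SRl','SRl']} ,'x',100,4) if 0 else None
# combined: build tiles from each
def tiles(fn,ns):
    O={n:OBJ[n] for n in ns}; 
    while len(O)<8: O['z%d'%len(O)]=OBJ[ns[0]]
    overlay(fn,O,'tmp',100,2.5 if 0 else 3); return cv2.imread('pics/tmp.png')[:200]
a=tiles('wA',['LRl','SRl','SQl','SQd']); b=tiles('wB',['LRd','SRd','OBl','OBd'])
cv2.imwrite('pics/ovw.png',np.vstack([a,b]))
E
```

```text
(no output)
```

View pics/ovw.png

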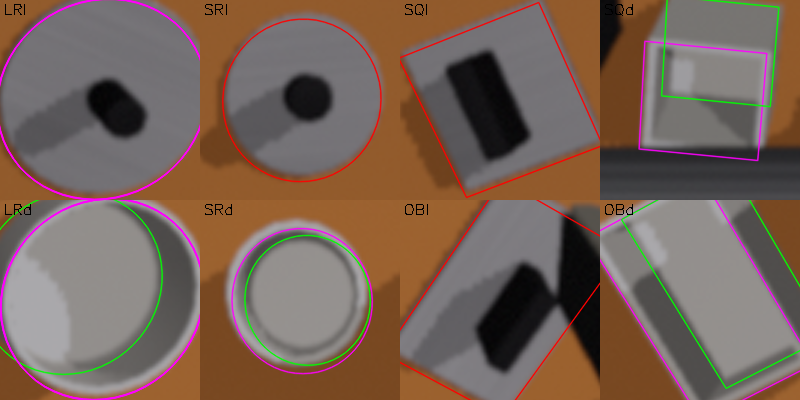

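```bash
python3 - <<'E'
import cv2,numpy as np
def t(fn,x,y): 
    i=cv2.imread(f'pics/{fn}.png')[y:y+50,x:x+66]; return cv2.resize(i,None,fx=6,fy=6,interpolation=cv2.INTER_CUBIC)
cv2.imwrite('pics/z1.png',np.vstack([np.hstack([t('top0',228,158),t('wA',230,292)]),np.hstack([t('wB',275,108),t('wA',180,172)])]))
i=cv2.imread('pics/wB.png')
cv2.imwrite('pics/z2.png',np.hstack([cv2.resize(i[178:278,180:270],None,fx=4,fy=4,interpolation=cv2.INTER_CUBIC),cv2.resize(i[140:240,395:485],None,fx=4,fy=4,interpolation=cv2.INTER_CUBIC)]))
E
```

```text
(no output)
```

View pics/z1.png

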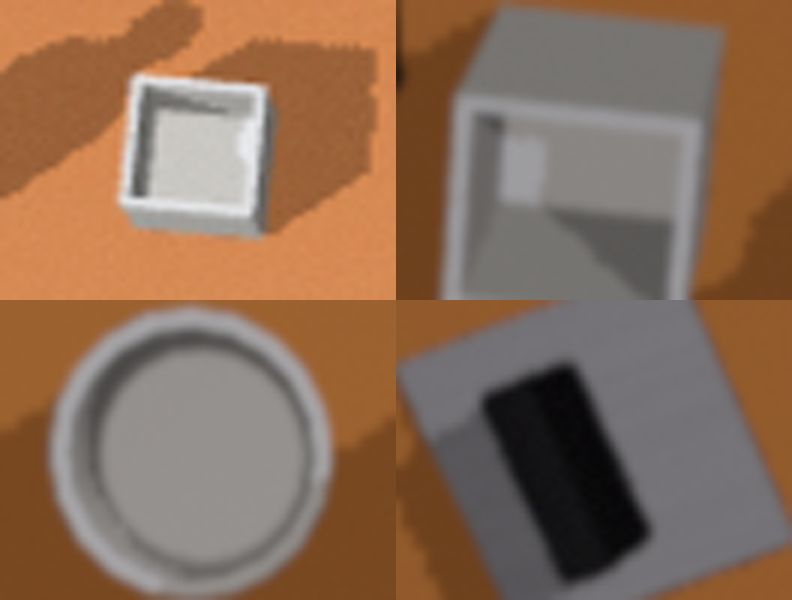

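View pics/z2.png

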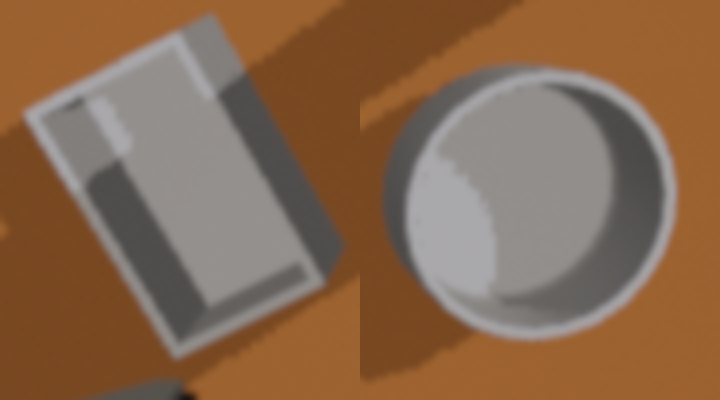

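```bash
python3 - <<'E'
from h import *
def W(fn,k,ox,oy,z,*pts): return np.array([pix2w(fn,(u+.5)/k-.5+ox,(v+.5)/k-.5+oy,z) for u,v in pts])
def q(n,w): 
    d=np.roll(w,-1,0)-w; print(n,w.mean(0)[:2].round(1),np.linalg.norm(d,axis=1).round(1),np.arctan2(d[:,1],d[:,0]).round(3))
e=W('wA',6,230,292,55,(56,95),(310,122)); d=e[1]-e[0]; L=np.linalg.norm(d); nrm=np.array([d[1],-d[0],0])/L
print('SQd wA',e.mean(0)+nrm*31,'or',e.mean(0)-nrm*31,L,np.arctan2(d[1],d[0])-np.pi/2)
l=W('wA',6,230,292,55,(56,95),(45,300)); d=l[1]-l[0]; print('left edge yaw',np.arctan2(d[1],d[0]))
q('SQd top',W('top0',6,228,158,55,(131,75),(268,88),(258,210),(121,205)))
print('SRd',W('wB',6,275,108,60,(191,153))); q('OBd',W('wB',4,180,178,50,(25,113),(181,32),(325,284),(176,358)))
print('LRd',W('wB',4,395,140,55,(180.5,205)))
# lids: LR & SR in wA by auto extents
for n,fn,c in (('LR','wA',(422,238)),('SR','wA',(352,146))):
    pass
E
python3 - <<'E'
import cv2,numpy as np
def t(fn,x,y): 
    i=cv2.imread(f'pics/{fn}.png')[y:y+75,x:x+90]; return cv2.resize(i,None,fx=4,fy=4,interpolation=cv2.INTER_CUBIC)
cv2.imwrite('pics/z3.png',np.vstack([np.hstack([t('wA',380,200),t('wA',310,110)]),np.hstack([t('wA',170,160),t('wB',358,258)])]))
E
```

```text
SQd wA [634.93857814 167.94841529  55.        ] or [573.35734769 175.14230557  55.        ] 64.50654056883884 -0.11629243291858549
left edge yaw -0.11007645935126514
SQd top [637.7 167. ] [64.2 57.9 63.6 61.7] [-1.697  3.044  1.504 -0.087]
SRd [[ 365.92464987 -304.33785187   60.        ]]
OBd [ 497.6 -425.5] [ 64.3 103.3  63.7 103.7] [ 2.035  0.463 -1.1   -2.672]
LRd [[ 443.41855679 -119.97452148   55.        ]]
```

View pics/z3.png

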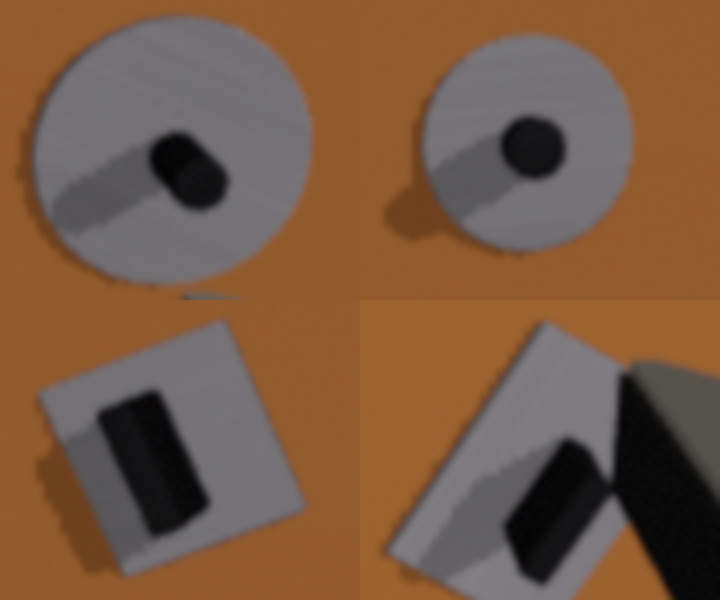

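```bash
python3 - <<'E'
from h import *
def W(fn,k,ox,oy,z,*pts): return np.array([pix2w(fn,(u+.5)/k-.5+ox,(v+.5)/k-.5+oy,z) for u,v in pts])
print('LRl',W('wA',4,380,200,6,(172.5,150)),'SRl',W('wA',4,310,110,6,(168.5,142.5)))
w=W('wA',4,170,160,6,(38,95),(224,18),(306,206),(126,277)); d=np.roll(w,-1,0)-w; print('SQl',w.mean(0),np.linalg.norm(d,axis=1),np.arctan2(d[:,1],d[:,0]))
E
```

```text
LRl [[503.13294001 424.34469005   6.        ]] SRl [[362.33011604 309.64804449   6.        ]]
SQl [439.96778534  98.67148502   6.        ] [78.06538244 76.41239033 77.52565297 76.18337522] [ 1.94852142  0.35587703 -1.19589803 -2.77869143]
```

```bash
cat > pp.py <<'E'
from h import *
PI=np.pi
def pick(x,y,yaw,z=13.5):
    o=[PI,0,yaw]
    robot.move_ptp([x,y,120],o); robot.move_gripper(.6)
    robot.move_linear([x,y,z],o,speed=120); robot.move_gripper(0)
    print('grip',robot.current_gripper_width()*93)
    robot.move_linear([x,y,230],o,speed=200)
    print('w',robot.current_gripper_width()*93,'F',np.round(robot.current_contact_force(),1),'t',robot.current_t())
def place(x,y,yaw,rim,z=13.5):
    o=[PI,0,yaw]
    robot.move_ptp([x,y,230],o); robot.move_linear([x,y,rim+z+12],o,speed=180); robot.sleep(.15)
    r=robot.move_linear([x,y,rim+z-4],o,speed=25,f_stop=4)
    print('stop',r,robot.current_tcp_pos()[2]-rim-z,np.round(robot.current_contact_force(),1))
    robot.move_gripper(.55)
    robot.move_linear([x,y,rim+z+110],o,speed=200)
    print('t',robot.current_t())
E
python3 - <<'E'
from pp import *
pick(364.2,309,PI); snap('wrist','g1')
place(368,-303.1,PI,60); snap('wrist','p1'); snap('top','p1t')
E
```

```text
grip 21.509213709877933
w 21.650623197192594 F [ 0.3 -0.2 -0.6] t 10.375
stop True -0.1732404849933573 [ 0.6 -1.5  3.6]
t 15.6167
```

View pics/p1.png

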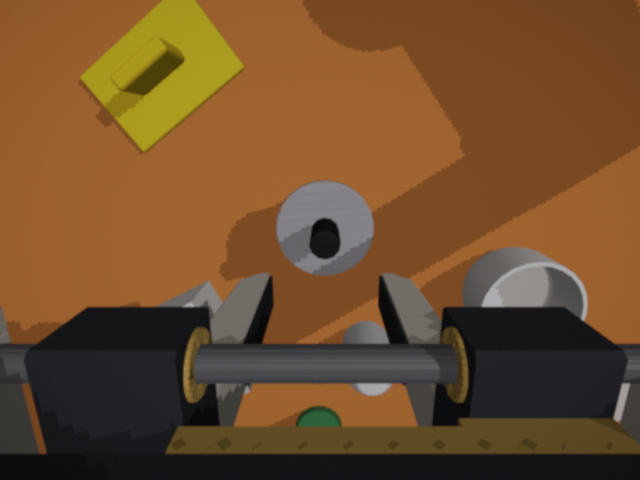

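View pics/g1.png

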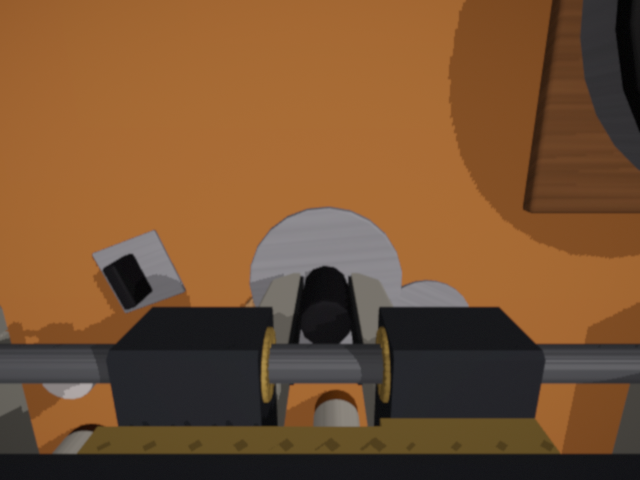

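The wrist view shows the small lid at (325,228), flat and hiding the dish. I check how well it is centred from the scene camera.

```bash
python3 - <<'E'
from pp import *
robot.move_ptp([420,200,250],[PI,0,PI]); snap('scene','s1')
i=cv2.imread('pics/s1.png'); a=i[230:330,150:270]
cv2.imwrite('pics/s1c.png',cv2.resize(a,None,fx=6,fy=6,interpolation=cv2.INTER_CUBIC))
E
```

```text
(no output)
```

View pics/s1c.png

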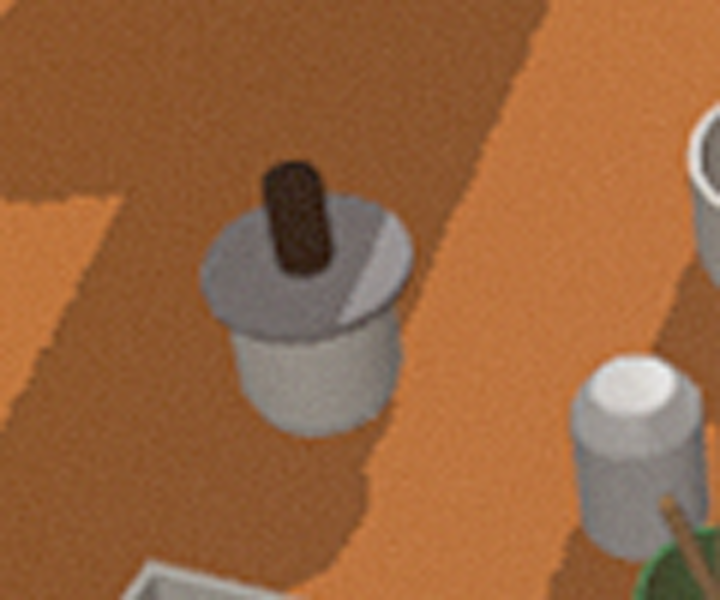

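```bash
python3 - <<'E'
from ov import *
im=cv2.imread('pics/s1.png'); k=6
big=cv2.resize(im,None,fx=k,fy=k,interpolation=cv2.INTER_CUBIC)
def dr(o,z,c):
    p=((w2pix('s1',outline(o,z))+.5)*k-.5); cv2.polylines(big,[np.round(p*8).astype(np.int32)],False,c,1,cv2.LINE_AA,3)
dr(('c',368,-303,66,39),66,(0,0,255)); dr(('c',368,-303,66,11),108,(0,0,255))
for z in(0,60): dr(('c',368,-303,0,31),z,(0,255,0)); dr(('c',370,-301,0,31),z,(255,0,0))
cv2.imwrite('pics/s1d.png',big[230*k:330*k,150*k:270*k])
E
```

```text
(no output)
```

View pics/s1d.png

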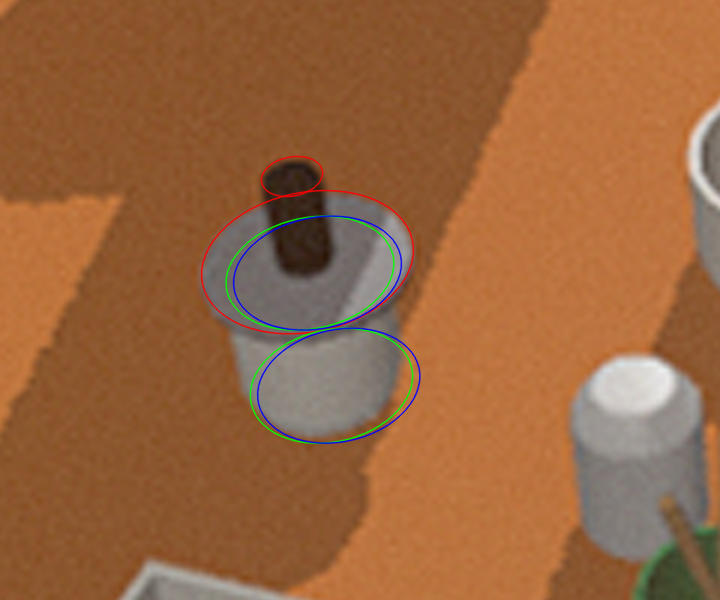

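The small lid sits level. Its outline matches the model at the planned position to about 1.5 mm, so the offset from the rim is 3 mm or less. Next is the large round lid.

```bash
python3 - <<'E'
from pp import *
pick(505.5,423.7,PI); place(445.2,-120.2,PI,55); snap('wrist','p2')
pick(441.5,98.1,.367); snap('wrist','g3'); place(636.2,167.2,1.458,55); snap('wrist','p3')
cv2.imwrite('pics/m.png',np.vstack([np.hstack([cv2.resize(cv2.imread(f'pics/{n}.png'),(400,300)) for n in r]) for r in (('p2','g3'),('p3','p3'))]))
E
```

```text
grip 21.07158603674373
w 21.443426300874663 F [ 0.2 -0.6 -1.1] t 21.9417
stop True -0.2635250181827473 [0.2 0.4 2.4]
t 26.95
grip 13.56526840393154
w 13.75926182670474 F [-0.  -0.5 -1.4] t 33.1
stop True -0.06315499498839472 [-0.5 -0.4  4.1]
t 37.2
```

View pics/m.png

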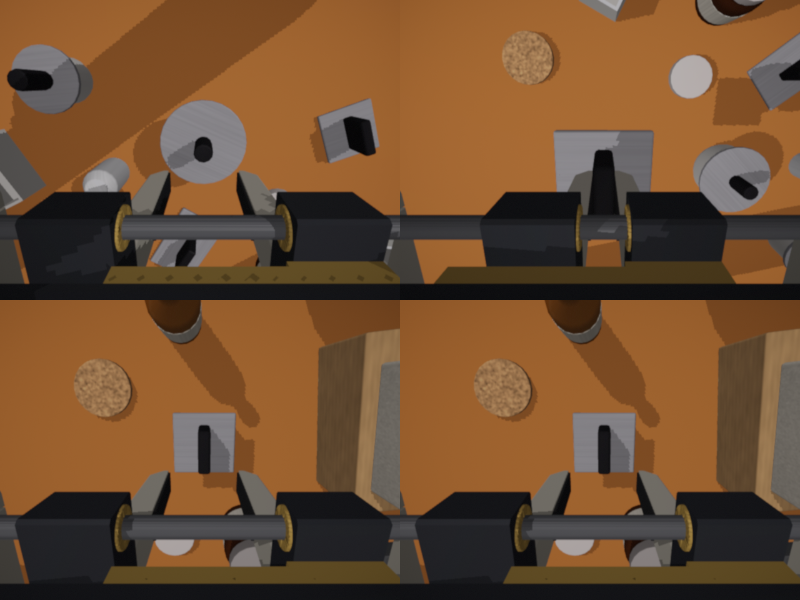

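Large and square lids are down: the wrist view shows them level, hiding their dishes, with the square lid in line. Now the oblong lid, the grey one beside the jar.

```bash
python3 - <<'E'
from pp import *
robot.move_ptp([600,-120,230],[PI,0,-.526+PI]); snap('wrist','b4')
pick(640.5,-150.8,-.526+PI); snap('wrist','g4'); place(498.3,-425.6,.467-PI,50); snap('wrist','p4')
robot.move_ptp([177,520,219],[PI,0,2.81]); snap('scene','sf'); snap('top','tf')
print(robot.current_t())
from ov import *
im=cv2.imread('pics/sf.png'); cv2.imwrite('pics/sfc.png',cv2.resize(im[150:400,140:460],None,fx=2.4,fy=2.4,interpolation=cv2.INTER_CUBIC))
im=cv2.imread('pics/tf.png'); cv2.imwrite('pics/tfc.png',cv2.resize(im[140:310,240:510],None,fx=2.9,fy=2.9,interpolation=cv2.INTER_CUBIC))
E
```

```text
grip 13.85715550658958
w 13.393961020461695 F [ 1.1  0.4 -2.5] t 42.65
stop True -0.09815147302716554 [-0.3 -0.1  4.2]
t 47.175
50.8083
```

View pics/sfc.png

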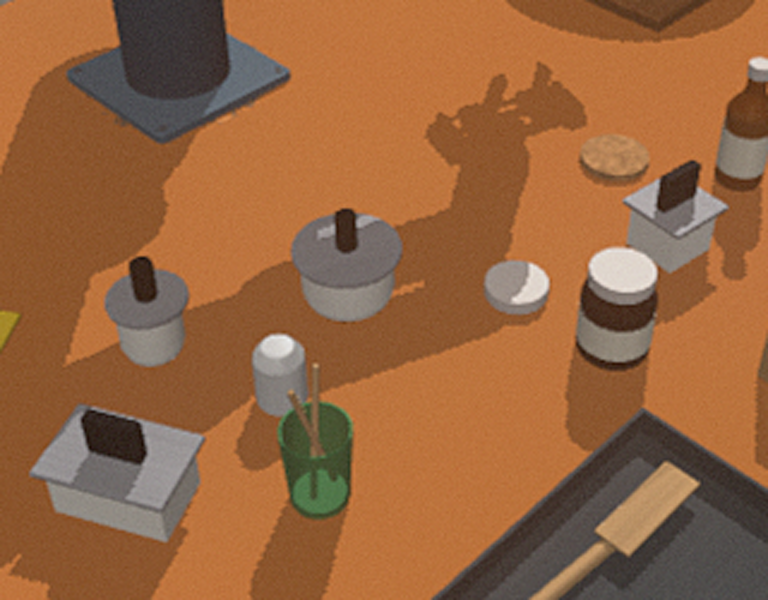

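View pics/tfc.png

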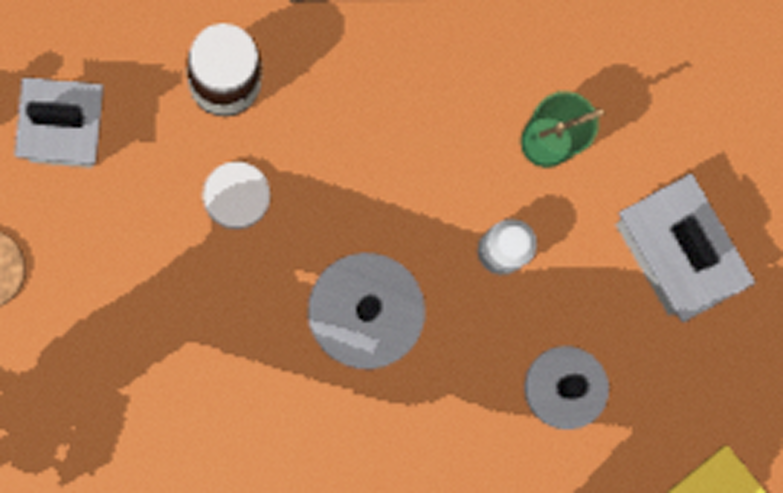

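View pics/p4.png

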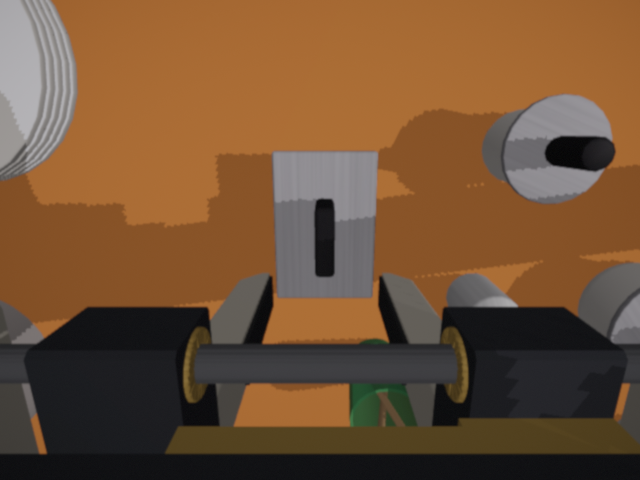

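All four look seated. As a last check, I overlay lid-sized outlines on the final pictures, centred on the rims measured at the start by the same camera, so camera bias cancels.

```bash
python3 - <<'E'
from ov import *
D={'LRd':('c',447,-120.5,61,55),'SRd':('c',370,-302,66,39),'SQd':('r',636.5,166,61,39,39,-.11),'OBd':('r',499,-425.7,56,60,40,.467)}
O={**{n[:2]+'l':v for n,v in D.items()}}
T={}
def half(fn,out,k):
    o=dict(O); 
    for i in range(4): o['z%d'%i]=O['LRl']
    overlay(fn,o,'tmp',100,k); return cv2.imread('pics/tmp.png')[:200]
cv2.imwrite('pics/fin.png',np.vstack([half('tf','',4),half('sf','',4)]))
E
```

View pics/fin.png

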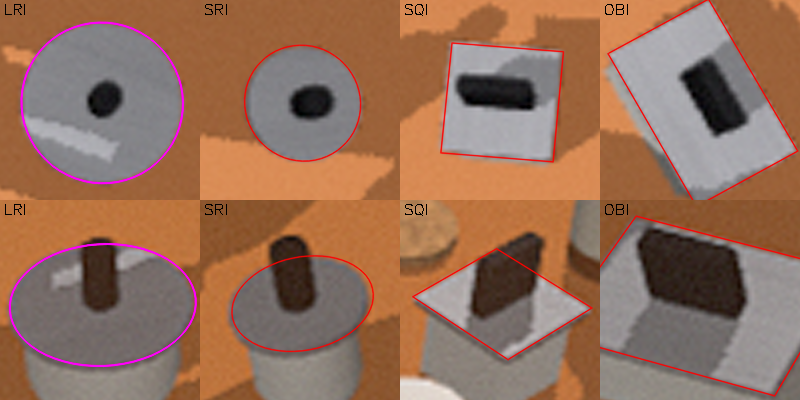

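Every lid lies within about 2 mm of its measured rim centre in both cameras, and the gripper is clear, so I hand in.

```bash
python3 -c "
from bench import robot
print(robot.current_t(),robot.current_contact_force()); robot.hand_in()"
```

```text
50.8083 [ 0.0093659  -0.02911708  0.0756095 ]
the job is handed in; nothing more can be done
```

All four steel lids are on their own dishes and released, and the job was handed in at about 51 s of the 131 s allowed.

**Last checks:**
- **Centring:** In the final top and scene pictures, each lid lies within about 2–3 mm of its dish's rim centre as measured at the start. The limit is 12 mm.
- **Seating:** Each lid stopped on contact within 0.3 mm of the expected rim height. They look flat, and the square and oblong lids look in line with their dishes.
- **Bystanders:** The jar and syrup bottle are still standing, with no sign of having been moved. The yellow look-alike was never touched.
- **Robot:** The gripper ended clear of everything, with no contact force reading.

**Disagreements:** The top and wrist cameras differed by 2–4 mm, so I used the average of the two. In the scene camera, the base of the small round dish did not line up with a straight-walled model, though its rim did. I took that as tapered walls or calibration error and did not look into it further.

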